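# Find the hidden notch of a slide locker's knob and open its cover

## Task

Open the grey slide locker on the desk. Turn its bar knob clockwise, feeling for the point where it drops into the hidden notch of the lock and let it rest there, then slide the cover fully open, away from the knob; it has an upright tab to take it by. Never pull hard on the cover while the lock still blocks it, and leave the other things where they stand.

Things in the scene. Friction and masses are not known exactly. Their poses are not given: they have to be found in the camera images.
- locker: Grey steel slide locker, 110 x 250 x 60 mm (x, y, z), fixed to the desk. Origin: centre of its underside, z up, long side along y; its flat deck is 60 mm above the desk. The lock and knob are at its +y end, the cover in the middle, and at the -y end is bare deck onto which the cover slides. Guide rails 46 to 51 mm each side of the centre line stand up to 68 mm above the desk.
- knob: Knob: upright black bar grip 44 mm long (own x), 12 mm thick (own y), 66 to 94 mm above the desk, on a 40 mm round foot. Origin on its upright axis at desk height, 76 mm toward +y from the locker's centre. Turns clockwise seen from above, from 0 (bar along locker x) to a stop at 106 degrees; starts at 0 to 11. The one notch lies somewhere from 37 to 86 degrees, unseen and new each time.
- knob_grip (a point): On the knob's axis, 86 mm above the desk, 8 mm below the bar's top. Feel: an even 0.03 to 0.1 N m to turn; from 12 degrees before the notch's middle this drops by 0.1 to 0.2 N m (the knob pulls itself on), is even again at the middle, then climbs 0.3 to 0.5 N m above even and can be overrun. Let go within 5 degrees of the middle, the knob settles to 3; the cover's pin passes within 5.
- cover: Flat sliding cover, a bare aluminium plate 90 x 87 x 3 mm on the deck. Origin: centre of its underside. Slides along locker -y, away from the knob, 70 mm from shut to its end stop, against about 2 N, and stays where it is left. While locked it moves only 2 to 6 mm before its pin meets the lock.
- cover_tab (a point): Middle of the cover's upright tab, 86.5 mm above the desk. The tab is 40 mm wide (locker x), 10 mm thick (locker y, the sliding direction) and stands from the plate (64 mm) up to 94.5 mm above the desk. Shut, it is 35 mm toward -y from the locker's centre; fully open, 105 mm.
- objective_can: upright round screw-top can, 34 mm across, 56 mm tall, standing close in front of the locker; origin at the centre of its underside. A bystander: leave it alone.
- micrometer_case: flat black case, 44 x 92 x 14 mm, lying close behind the locker; origin at the centre of its underside. A bystander: leave it alone.
- lab_timer: small white timer, 62 x 66 x 20 mm, left of the locker; origin at the centre of its underside. A bystander: leave it alone.
- tape_roll: roll of brown tape lying flat, about 92 mm across, 48 mm high, far left; origin at the centre of its underside. A bystander: leave it alone.
- petri_dish: round lidded dish, 60 mm across, 16 mm high, near right; origin at the centre of its underside. A bystander: leave it alone.
- oil_bottle: small brown bottle with black cap, 28 mm across, 64 mm tall, right; origin at the centre of its underside. A bystander: leave it alone.
- spare_eyepiece: upright black and silver eyepiece, 39 mm across, 52 mm tall, far right; origin at the centre of its underside. A bystander: leave it alone.

How it is judged:
By the outcome, as a careful person would: the job done as asked, in the order asked, and still so for the second after the job is handed in, with the robot touching nothing.
It also fails if it takes over 66 s, if anything falls off the work surface, if the arm or the gripper's body presses on something with over 40 N, if the wrist force passes 120 N, or if a joint passes its speed limit or range.

## Robot

A 6-joint arm with a two-finger parallel gripper is mounted at the origin on a cart in front of the work surface, level with it; the furniture and walls round the work are solid. World frame = base frame: x ahead of the robot, y to its left, z up, the work surface at z = 0. Lengths are in m, angles in rad, forces in N, time in s.
With the tool pointing down it reaches from about 0.325 to 0.775 m from the base axis. Payload 5.5 kg.
Tool frame: the origin (TCP) lies on the mounting face of the last link; the fingertips stand 182 mm ahead of it and the grasp point (between the pads) lies 163 mm ahead of it (manip.tcp_to_tips is the distance from the TCP to the fingertips, in m); z points along the fingers, y is the line along which they close (so a half turn about z gives the same grasp; the last joint's range is limited). The gripper opens to 88 mm and grips with 3 to 60 N. Pads are 20 mm wide; open, the fingers measure 115 mm over their backs; the gripper's body (75 mm by 178 mm) begins 61 mm behind the grasp point.
Start: joints at [1.078, 0.091, 1.231, -0, 1.82, -0.057], TCP at [0.253, 0.544, 0.405] pointing down, gripper open.
Joint ranges: [-2.87, 2.87], [-0.86, 2.18], [0.17, 2.46], [-1.51, 4.65], [0.06, 2.69], [-2.65, 2.65]. Speed limits (rad/s): [2.57, 2.57, 3.01, 3.14, 3.14, 3.14].

## Interface

Orientations are given as a unit quaternion [x, y, z, w].
In Python, from rig import manip, optics, nets gives the robot as it stands.
- The arm moves only by the tool step_arm, never from a script. Its argument "plan" is text: rows parted by semicolons, each of 4 numbers parted by spaces: the shift along the tool's x, y, z in mm, then the turn about the tool's z in rad. A call has 1 to 10 rows; each row shifts and turns the commanded pose from where the row before left it, along the tool's axes as they then stand; what a row does not reach is not made up. A row lasts 1/8 s, in which the tool goes at most 62.5 mm and 10.7 degrees, less where a joint would pass 70% of its speed; a pose out of reach is approached as far as the arm can. A call is refused whole if a number of a shift passes 62.5 or a number of a turn 0.188, either way. A call with a gripper value outside its range is refused whole. "gripper" is the finger opening in mm, from 0 to 87.8, set as the call begins (left out, the last holds). The fingers move at their own pace and stop on an object; "newtons" is the grip in N (left out, the last holds). Time passes only in rows, so rows that do not move let the fingers close. It gives the time, the measured TCP pose, the force, the opening and the grip force at its end, in the units of the state.
- manip.sense(): the state, without advancing time (a new reading comes with each control period).
- optics.get_image(name): name is "side" or "top"; returns a dict with "pixels" (420x560x3 uint8, red, green, blue), "intrinsics" (3x3 intrinsics, pixels), "R" (3x3) and "t" (3): a world point X has camera coordinates R X + t. Camera axes: x right, y down, z forward; pixel columns grow to the right and rows downward; lengths in m; the calibration is good to about 2 mm. A picture is of the moment at which its call begins. There is no depth.
- manip.finish_job(): hands the job in; it is judged then, once.
Trained networks look in a picture, given as the dict that the camera call returned (one of the last four; its "shot" number tells which), for a name from the list of things; names that differ only in an ending like _2 or _b are one class to them, and where a whole thing is asked for, a point or a joint stands for the part that bears it (a point fixed in the world has none). Each returns a list of dicts, best first, with "p" (0 to 1); they miss things now and then, are a little off and sometimes report something else, mostly with a low value. They report only what shows in the picture. A call takes as long as a camera call.
- nets.cut_out(picture, name): "region" (420x560 bool, what is visible of it) and "rect" ([left, top, width, height] in pixels, round what is visible of it).
The state is a dict: "time": time; "joint_positions": joint angles; "joint_velocities": joint speeds; "joint_efforts": joint torques, N m; "tcp_pos": TCP position; "tool_rot": TCP orientation; "contact_force": force on the tool from outside, world axes, zero at the start; "wrist_torque": the same for the moment, N m; "grip_width": finger opening in m; "grip_force": force on a finger pad.
Only numpy, scipy, OpenCV 4.12 (cv2) and the standard library are available. Lean on these libraries where they do the work, as an engineer would, in place of code of your own. Each camera call takes 0.05 s, during which the arm holds its last target. There are 200 camera calls.

## Working session

There is one attempt and no reset: what is moved stays moved. The work goes in short steps, Python scripts to look and compute and a tool call to move; the robot and the scene stay as the last step left them, time stands still between calls to the robot, and variables do not carry over. Pictures are saved under pics/ and viewed, at most 10 in all, crops included, and the job is handed in when it is done.

Besides the shell and the picture viewer there is one more tool, called after "Call:" as name(argument=value, ...) on one line, values as JSON. step_arm: Moves the arm, as the interface text tells. Its arguments: {"type":"object","properties":{"plan":{"type":"string"},"gripper":{"type":"number"},"newtons":{"type":"number"}},"required":["plan"]}

```bash
mkdir -p pics; cat > h.py <<'E'
from rig import manip, optics, nets
import numpy as np, cv2
def P(c): 
    return c["intrinsics"]@np.c_[c["R"],c["t"]]
def ray(c,uv,z):
    # world point at height z
    M=P(c); H=np.c_[M[:,0],M[:,1],M[:,2]*z+M[:,3]]
    w=np.linalg.solve(H,[uv[0],uv[1],1]); return w[:2]/w[2]
def tri(c1,a,c2,b):
    X=cv2.triangulatePoints(P(c1),P(c2),np.array(a,float).reshape(2,1),np.array(b,float).reshape(2,1)); return (X[:3]/X[3]).ravel()
def save(c,n): cv2.imwrite("pics/"+n,c["pixels"][:,:,::-1])
E
python3 - <<'E'
from h import *
s=optics.get_image("side");t=optics.get_image("top")
cv2.imwrite("pics/a.png",np.vstack([cv2.resize(s["pixels"],(400,300)),cv2.resize(t["pixels"],(400,300))])[:,:,::-1])
save(s,"side.png");save(t,"top.png")
for n in ["locker","knob","cover","cover_tab"]:
  for c,m in((s,"s"),(t,"t")):
    for d in nets.cut_out(c,n)[:2]:
      r=d["region"];v,u=np.nonzero(r);print(n,m,round(d["p"],2),d["rect"],u.mean().round(1),v.mean().round(1),len(u))
for c in(s,t): print(c["intrinsics"].round(1).tolist(),(-c["R"].T@c["t"]).round(3))
print(manip.sense())
E
```

```text
locker s 0.85 [227.5, 197.8, 84.1, 88.7] 269.7 242.6 4084
locker t 0.59 [221.1, 207.1, 87.2, 45.8] 263.6 227.5 3463
knob s 0.57 [242.0, 203.0, 19.5, 15.6] 252.7 210.6 213
knob t 0.73 [232.6, 216.6, 9.5, 20.3] 237.0 225.3 186
cover s 0.86 [246.9, 220.4, 48.2, 27.2] 268.2 232.0 807
cover t 0.85 [251.3, 211.4, 34.5, 32.4] 265.8 227.5 948
cover_tab s 0.95 [247.8, 218.3, 44.7, 30.9] 268.8 232.2 780
cover_tab t 0.67 [249.6, 210.9, 32.8, 34.4] 265.4 227.2 927
[[389.2, 0.0, 277.8], [0.0, 389.2, 209.3], [0.0, 0.0, 1.0]] [ 0.067 -0.658  0.716]
[[500.5, 0.0, 268.0], [0.0, 500.5, 211.1], [0.0, 0.0, 1.0]] [ 0.362 -0.038  1.478]
{'time': 0.5, 'joint_positions': array([ 1.07829759e+00,  9.11084163e-02,  1.23072364e+00,  2.35774137e-05,
        1.81982332e+00, -5.67138079e-02]), 'joint_velocities': array([ 1.41680707e-03, -3.32053502e-04, -9.65468936e-04, -7.12572713e-05,
       -2.03830771e-03, -1.58597995e-03]), 'joint_efforts': array([-1.11442117e-03, -4.45667982e+01, -4.06093812e+01,  6.96626678e-02,
        1.98011025e-02, -3.20242009e-05]), 'tcp_pos': array([0.25328386, 0.54392999, 0.40461281]), 'tool_rot': array([ 2.16169565e-01,  9.76355836e-01, -2.70911854e-05, -1.95021146e-05]), 'contact_force': array([ 0.09010556, -0.31603199, -0.03002193]), 'wrist_torque': array([-0.00737558,  0.04174947, -0.02227248]), 'grip_force': 0.0, 'grip_width': 0.08786110251716732}
```

View pics/top.png

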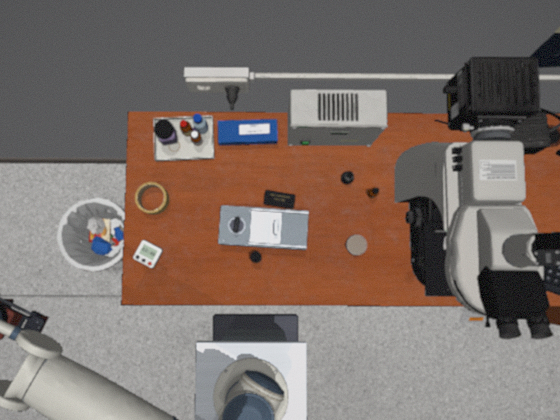

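View pics/side.png

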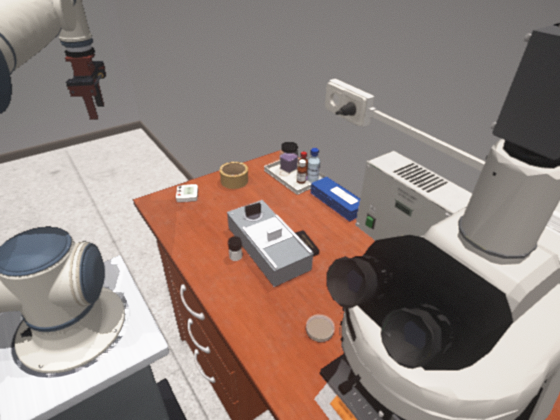

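The top view shows the locker at about (264,228) with its long side along the image columns. The knob is at (237,225), the cover at (266,228) and the tab at about (278,228). In the side view the knob is at (253,210) and the tab at (275,233). Next I'll enlarge both.

```bash
python3 - <<'E'
import cv2,numpy as np
a=cv2.imread("pics/top.png")[195:260,210:320];b=cv2.imread("pics/side.png")[190:290,215:325]
cv2.imwrite("pics/c1.png",cv2.resize(a,None,fx=7,fy=7,interpolation=cv2.INTER_CUBIC));cv2.imwrite("pics/c2.png",cv2.resize(b,None,fx=6,fy=6,interpolation=cv2.INTER_CUBIC)[:600])
E
```

```text
(no output)
```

View pics/c1.png

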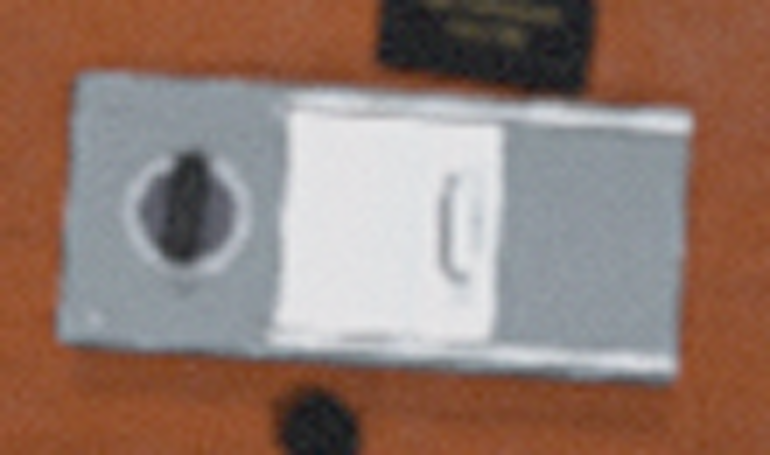

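View pics/c2.png

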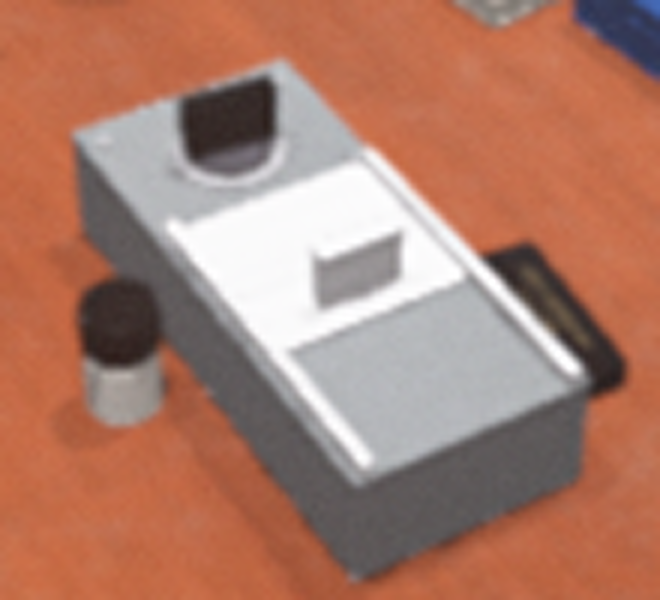

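The crops show the deck corners (top crop (80,72), (692,108), (675,380), (57,340)). The knob bar's top centre is at about (187,208) and the tab's top at about (457,230) in the top crop.

```bash
python3 - <<'E'
from h import *
s=optics.get_image("side");t=optics.get_image("top")
T=lambda x,y:((x+.5)/7-.5+210,(y+.5)/7-.5+195)
S=lambda x,y:((x+.5)/6-.5+215,(y+.5)/6-.5+190)
ct=[(80,72),(692,108),(675,380),(57,340)]; cs=[(283,60),(585,382),(360,480),(75,135)]
X=[]
for a,b in zip(ct,cs): X.append(tri(t,T(*a),s,S(*b)))
X=np.array(X);print("corners",X.round(4))
W=np.array([ray(t,T(*a),.06) for a in ct]);V=np.array([ray(s,S(*a),.06) for a in cs]);print(W.round(4),V.round(4))
L=np.array([[.055,.125],[.055,-.125],[-.055,-.125],[-.055,.125]])
for Q in(W,V,(W+V)/2):
  A=L-L.mean(0);B=Q-Q.mean(0);yaw=np.arctan2((A[:,0]*B[:,1]-A[:,1]*B[:,0]).sum(),(A*B).sum());c=Q.mean(0)
  R=np.array([[np.cos(yaw),-np.sin(yaw)],[np.sin(yaw),np.cos(yaw)]])
  print("c",c.round(4),"yaw",yaw,"knob",(c+R@[0,.076]).round(4),"tab",(c+R@[0,-.035]).round(4))
# bar top ends; tab top ends
for n,a,b in [("bar far",(193,152),(272,80)),("bar near",(183,263),(182,102)),("tab far",(455,178),(402,234)),("tab near",(457,278),(318,258))]:
  print(n,tri(t,T(*a),s,S(*b)).round(4),ray(t,T(*a),.094).round(4),ray(s,S(*b),.094).round(4))
for n in["objective_can","micrometer_case"]:
  d=nets.cut_out(t,n);v,u=np.nonzero(d[0]["region"]);print(n,d[0]["p"],ray(t,(u.mean(),v.mean()),.05 if n[0]=="o" else .014))
E
```

```text
corners [[ 0.5385  0.0889  0.0565]
 [ 0.5239 -0.1604  0.057 ]
 [ 0.4148 -0.1541  0.0596]
 [ 0.4298  0.0964  0.0545]]
[[ 0.5376  0.0888]
 [ 0.5244 -0.1607]
 [ 0.4138 -0.1534]
 [ 0.4284  0.0964]] [[ 0.5367  0.0847]
 [ 0.5204 -0.162 ]
 [ 0.4165 -0.1554]
 [ 0.4286  0.0892]]
c [ 0.4761 -0.0322] yaw -0.057686711583998955 knob [0.4804 0.0436] tab [ 0.474  -0.0672]
c [ 0.4755 -0.0359] yaw -0.0569803548649064 knob [0.4799 0.04  ] tab [ 0.4736 -0.0708]
c [ 0.4758 -0.0341] yaw -0.057336977543681375 knob [0.4802 0.0418] tab [ 0.4738 -0.069 ]
bar far [0.5023 0.0405 0.0906] [0.5017 0.0404] [0.5004 0.0365]
bar near [0.4579 0.0436 0.0954] [0.4576 0.0439] [0.4594 0.0449]
tab far [ 0.4951 -0.0649  0.0798] [ 0.492  -0.0636] [ 0.4885 -0.0797]
tab near [ 0.454  -0.0654  0.0873] [ 0.4523 -0.0645] [ 0.4522 -0.0729]
objective_can 0.5 [ 0.38995484 -0.01186367]
micrometer_case 0.64 [ 0.56006392 -0.07901293]
```

Call:
step_arm(plan="-42 -36 0 0;-42 -36 0 0;-42 -36 0 0;-42 -36 0 0;-42 -36 0 0;-42 -36 0 0;-42 -36 0 0;-42 -36 0 0;-42 -36 0 0;-42 -36 0 0", gripper=50, newtons=25)

```text
time: 1.95
tcp_pos: [0.4824, 0.0385, 0.405]
tool_rot: [0.216, 0.976, 0.0, 0.0]
contact_force: [-0.2, 1.2, 0.3]
grip_width: 0.0499
grip_force: 0.0
```

Call:
step_arm(plan="0 0 20 -0.12;0 0 20 -0.12;0 0 20 -0.12;0 0 0 0;0 0 0 0;0 0 0 0")

```text
time: 2.7
tcp_pos: [0.4822, 0.0404, 0.3459]
tool_rot: [0.038, 0.999, 0.0, 0.001]
contact_force: [0.7, 0.2, 0.6]
grip_width: 0.0501
grip_force: 0.0
```

```bash
cat >> h.py <<'E'
from scipy.spatial.transform import Rotation as Ro
def st():
    s=manip.sense();R=Ro.from_quat(s["tool_rot"]).as_matrix()
    print(s["time"].__round__(2),"tcp",s["tcp_pos"].round(4),"yaw_y deg",np.degrees(np.arctan2(R[1,1],R[0,1])).round(2),"F",s["contact_force"].round(2),"M",s["wrist_torque"].round(3),"w",round(s["grip_width"],4),"gf",round(s["grip_force"],1),"j",s["joint_positions"].round(2)); return s,R
E
python3 - <<'E'
from h import *
s,R=st()
t=optics.get_image("top");sd=optics.get_image("side")
a=cv2.resize(t["pixels"][190:260,205:320],None,fx=5,fy=5,interpolation=cv2.INTER_CUBIC);b=cv2.resize(sd["pixels"][150:270,200:315],None,fx=5,fy=5,interpolation=cv2.INTER_CUBIC)[:,:,:]
a=np.vstack([a[:350],b])[:,:,::-1];cv2.imwrite("pics/d.png",cv2.resize(a,None,fx=.62,fy=.62))
for nm,tg in(("knob",[.4802,.042,.36]),):
  print((R.T@(np.array(tg)-s["tcp_pos"])*1000).round(1))
E
```

```text
2.7 tcp [0.4822 0.0404 0.3459] yaw_y deg 85.59 F [0.74 0.24 0.62] M [0.001 0.042 0.029] w 0.0501 gf 0.0 j [ 0.01 -0.23  1.64  0.    1.73 -1.48]
[  2.1   1.5 -14.1]
```

View pics/d.png

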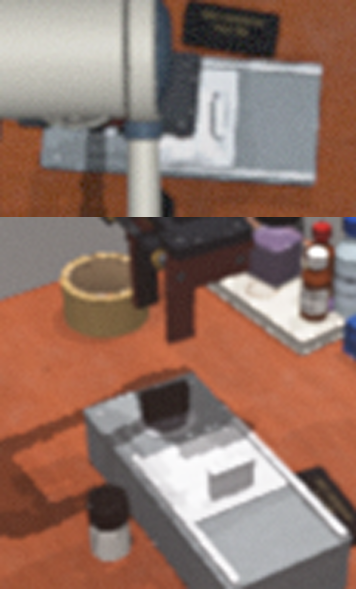

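The picture shows the gripper above the knob end, with its fingers either side of the bar and clear of the can and case. I'll nudge it 2 mm and go down.

Call:
step_arm(plan="2 1.5 24 0;0 0 24 0;0 0 24 0;0 0 21 0;0 0 0 0;0 0 0 0")

```text
time: 3.55
tcp_pos: [0.4805, 0.042, 0.2529]
tool_rot: [0.038, 0.999, 0.0, 0.001]
contact_force: [-0.0, 0.1, 0.3]
grip_width: 0.0502
grip_force: 0.0
```

Call:
step_arm(plan="0 0 0 0;0 0 0 0;0 0 0 0;0 0 0 0;0 0 0 0;0 0 0 0", gripper=0, newtons=25)

```text
time: 4.3
tcp_pos: [0.4801, 0.0423, 0.2518]
tool_rot: [0.038, 0.999, 0.001, -0.0]
contact_force: [-1.0, 3.7, 2.4]
grip_width: 0.0127
grip_force: 25.0
```

```bash
python3 -c "
from h import *
st()"
```

```text
4.3 tcp [0.4801 0.0423 0.2518] yaw_y deg 85.68 F [-1.03  3.72  2.39] M [0.655 0.17  0.004] w 0.0127 gf 25.0 j [ 0.02 -0.21  1.79  0.    1.56 -1.48]
```

Call:
step_arm(plan="0 0 0 0.06;0 0 0 0.06;0 0 0 0.06;0 0 0 0;0 0 0 0", newtons=35)

```text
time: 4.92
tcp_pos: [0.4802, 0.0426, 0.2518]
tool_rot: [0.127, 0.992, 0.001, -0.0]
contact_force: [-0.0, 5.3, 2.2]
grip_width: 0.0117
grip_force: 35.0
```

```bash
python3 -c "
from h import *
st()"
```

```text
4.92 tcp [0.4802 0.0426 0.2518] yaw_y deg 75.38 F [-0.01  5.26  2.17] M [ 0.955  0.103 -0.068] w 0.0117 gf 35.0 j [ 0.02 -0.21  1.79  0.    1.56 -1.3 ]
```

Call:
step_arm(plan="0 0 0 0.06;0 0 0 0.06;0 0 0 0.06;0 0 0 0;0 0 0 0")

```text
time: 5.55
tcp_pos: [0.4803, 0.0429, 0.2518]
tool_rot: [0.216, 0.976, 0.001, 0.0]
contact_force: [0.4, 7.1, 1.2]
grip_width: 0.0117
grip_force: 35.0
```

```bash
python3 -c "
from h import *
st()"
```

```text
5.55 tcp [0.4803 0.0429 0.2518] yaw_y deg 65.09 F [0.36 7.11 1.15] M [ 1.062 -0.067 -0.007] w 0.0117 gf 35.0 j [ 0.02 -0.21  1.79  0.    1.56 -1.12]
```

Call:
step_arm(plan="0.6 1.4 0 0;0 0 0 0")

```text
time: 5.8
tcp_pos: [0.4803, 0.0435, 0.2518]
tool_rot: [0.216, 0.976, -0.0, 0.0]
contact_force: [0.4, 2.7, 1.7]
grip_width: 0.0119
grip_force: 35.0
```

```bash
python3 -c "
from h import *
st()"
```

```text
5.8 tcp [0.4803 0.0435 0.2518] yaw_y deg 65.04 F [0.38 2.7  1.73] M [ 0.434 -0.023  0.014] w 0.0119 gf 35.0 j [ 0.02 -0.21  1.79 -0.    1.56 -1.12]
```

Call:
step_arm(plan="0 0 0 0.035;0 0 0 0")

```text
time: 6.05
tcp_pos: [0.4803, 0.0435, 0.2518]
tool_rot: [0.234, 0.972, 0.0, 0.0]
contact_force: [0.4, 3.2, 2.4]
grip_width: 0.0117
grip_force: 35.0
```

```bash
python3 -c "
from h import *
st()"
```

```text
6.05 tcp [0.4803 0.0435 0.2518] yaw_y deg 62.98 F [0.39 3.21 2.38] M [ 0.548 -0.19  -0.022] w 0.0117 gf 35.0 j [ 0.02 -0.21  1.79  0.    1.56 -1.08]
```

Call:
step_arm(plan="0 0 0 0.035;0 0 0 0")

```text
time: 6.3
tcp_pos: [0.4803, 0.0435, 0.2518]
tool_rot: [0.251, 0.968, 0.0, 0.0]
contact_force: [1.5, 3.7, 1.3]
grip_width: 0.0119
grip_force: 35.0
```

```bash
python3 -c "
from h import *
st()"
```

```text
6.3 tcp [0.4803 0.0435 0.2518] yaw_y deg 60.97 F [1.53 3.69 1.31] M [ 0.702 -0.28  -0.07 ] w 0.0119 gf 35.0 j [ 0.02 -0.21  1.79  0.    1.56 -1.04]
```

Call:
step_arm(plan="0 0 0 0.035;0 0 0 0")

```text
time: 6.55
tcp_pos: [0.4803, 0.0436, 0.2518]
tool_rot: [0.268, 0.964, 0.0, 0.0]
contact_force: [2.4, 5.0, 2.2]
grip_width: 0.0121
grip_force: 34.9
```

```bash
python3 -c "
from h import *
st()"
```

```text
6.55 tcp [0.4803 0.0436 0.2518] yaw_y deg 58.97 F [2.36 5.04 2.25] M [ 0.846 -0.446 -0.185] w 0.0121 gf 34.9 j [ 0.02 -0.21  1.79  0.    1.56 -1.01]
```

Call:
step_arm(plan="0 1 0 0.035;0 0 0 0")

```text
time: 6.8
tcp_pos: [0.4807, 0.044, 0.2518]
tool_rot: [0.284, 0.959, -0.001, -0.0]
contact_force: [-0.9, 2.0, 3.7]
grip_width: 0.0118
grip_force: 34.9
```

```bash
python3 -c "
from h import *
st()"
```

```text
6.8 tcp [0.4807 0.044  0.2518] yaw_y deg 56.94 F [-0.9   2.02  3.72] M [ 0.341  0.048 -0.171] w 0.0118 gf 34.9 j [ 0.02 -0.21  1.79 -0.    1.56 -0.97]
```

Call:
step_arm(plan="0 0 0 0.035;0 0 0 0")

```text
time: 7.05
tcp_pos: [0.4807, 0.0441, 0.2518]
tool_rot: [0.301, 0.954, -0.0, -0.0]
contact_force: [-1.3, -0.0, 4.8]
grip_width: 0.0123
grip_force: 34.9
```

```bash
python3 -c "
from h import *
s,_=st();print(s['joint_efforts'][5])"
```

```text
7.05 tcp [0.4807 0.0441 0.2518] yaw_y deg 54.94 F [-1.35 -0.04  4.82] M [ 0.064  0.162 -0.2  ] w 0.0123 gf 34.9 j [ 0.02 -0.21  1.79 -0.    1.56 -0.94]
-0.059220283292233944
```

Call:
step_arm(plan="0 0 0 0.035;0 0 0 0")

```text
time: 7.3
tcp_pos: [0.4807, 0.0441, 0.2517]
tool_rot: [0.318, 0.948, -0.0, -0.0]
contact_force: [-1.6, -1.1, 5.9]
grip_width: 0.0121
grip_force: 34.9
```

```bash
python3 -c "
from h import *
s,_=st();print(s['joint_efforts'][5])"
```

```text
7.3 tcp [0.4807 0.0441 0.2517] yaw_y deg 52.94 F [-1.63 -1.14  5.93] M [-0.101  0.242 -0.229] w 0.0121 gf 34.9 j [ 0.02 -0.21  1.79 -0.    1.56 -0.9 ]
-0.04373841220512986
```

Call:
step_arm(plan="0 0 0 0.035;0 0 0 0")

```text
time: 7.55
tcp_pos: [0.4807, 0.0442, 0.2518]
tool_rot: [0.335, 0.942, -0.0, 0.0]
contact_force: [-0.6, -1.5, 5.1]
grip_width: 0.0119
grip_force: 34.9
```

```bash
python3 -c "
from h import *
s,_=st();print(s['joint_efforts'][5])"
```

```text
7.55 tcp [0.4807 0.0442 0.2518] yaw_y deg 50.91 F [-0.6  -1.47  5.13] M [-0.148  0.263 -0.238] w 0.0119 gf 34.9 j [ 0.02 -0.21  1.79 -0.    1.56 -0.87]
-0.111966363620013
```

Call:
step_arm(plan="0 0 0 0.026;0 0 0 0")

```text
time: 7.8
tcp_pos: [0.4808, 0.0442, 0.2518]
tool_rot: [0.347, 0.938, -0.0, 0.0]
contact_force: [-1.7, -0.7, 5.3]
grip_width: 0.0118
grip_force: 35.0
```

```bash
python3 -c "
from h import *
s,_=st();print(s['joint_efforts'][5])"
```

```text
7.8 tcp [0.4808 0.0442 0.2518] yaw_y deg 49.44 F [-1.7  -0.73  5.31] M [-0.124  0.208 -0.093] w 0.0118 gf 35.0 j [ 0.02 -0.21  1.79 -0.    1.56 -0.84]
-0.005828817811561748
```

Call:
step_arm(plan="0 0 0 0.017;0 0 0 0")

```text
time: 8.05
tcp_pos: [0.4808, 0.0442, 0.2518]
tool_rot: [0.354, 0.935, -0.0, 0.0]
contact_force: [-0.7, -0.9, 4.6]
grip_width: 0.0116
grip_force: 35.0
```

```bash
python3 -c "
from h import *
s,_=st()"
```

```text
8.05 tcp [0.4808 0.0442 0.2518] yaw_y deg 48.48 F [-0.69 -0.87  4.57] M [-0.027  0.15  -0.037] w 0.0116 gf 35.0 j [ 0.02 -0.21  1.79 -0.    1.56 -0.82]
```

Call:
step_arm(plan="0 0 0 0.017;0 0 0 0")

```text
time: 8.3
tcp_pos: [0.4808, 0.0443, 0.2518]
tool_rot: [0.362, 0.932, -0.0, 0.0]
contact_force: [-1.7, -0.6, 4.2]
grip_width: 0.0118
grip_force: 35.0
```

```bash
python3 -c "
from h import *
s,_=st()"
```

```text
8.3 tcp [0.4808 0.0443 0.2518] yaw_y deg 47.5 F [-1.73 -0.64  4.17] M [-0.071  0.174 -0.11 ] w 0.0118 gf 35.0 j [ 0.02 -0.2   1.79 -0.    1.56 -0.81]
```

Call:
step_arm(plan="0 0 0 0.017;0 0 0 0")

```text
time: 8.55
tcp_pos: [0.4808, 0.0443, 0.2518]
tool_rot: [0.37, 0.929, 0.0, 0.0]
contact_force: [-0.3, -0.8, 6.3]
grip_width: 0.0117
grip_force: 35.0
```

```bash
python3 -c "
from h import *
s,_=st()"
```

```text
8.55 tcp [0.4808 0.0443 0.2518] yaw_y deg 46.52 F [-0.31 -0.8   6.28] M [-0.052  0.072 -0.027] w 0.0117 gf 35.0 j [ 0.02 -0.2   1.79 -0.    1.56 -0.79]
```

Call:
step_arm(plan="0 0 0 0.017;0 0 0 0")

```text
time: 8.8
tcp_pos: [0.4809, 0.0443, 0.2518]
tool_rot: [0.378, 0.926, 0.0, 0.0]
contact_force: [-0.2, -0.9, 4.5]
grip_width: 0.0117
grip_force: 35.0
```

```bash
python3 -c "
from h import *
s,_=st()"
```

```text
8.8 tcp [0.4809 0.0443 0.2518] yaw_y deg 45.56 F [-0.19 -0.9   4.54] M [-0.085  0.033  0.059] w 0.0117 gf 35.0 j [ 0.02 -0.2   1.79 -0.    1.56 -0.77]
```

Call:
step_arm(plan="0 0 0 0.017;0 0 0 0")

```text
time: 9.05
tcp_pos: [0.4809, 0.0443, 0.2518]
tool_rot: [0.386, 0.923, 0.0, 0.0]
contact_force: [0.3, -1.0, 4.3]
grip_width: 0.0119
grip_force: 35.0
```

```bash
python3 -c "
from h import *
s,_=st()"
```

```text
9.05 tcp [0.4809 0.0443 0.2518] yaw_y deg 44.6 F [ 0.29 -1.01  4.33] M [-0.084 -0.031  0.045] w 0.0119 gf 35.0 j [ 0.02 -0.2   1.79 -0.    1.56 -0.76]
```

Call:
step_arm(plan="0 0 0 0.017;0 0 0 0")

```text
time: 9.3
tcp_pos: [0.4809, 0.0443, 0.2518]
tool_rot: [0.394, 0.919, 0.0, 0.0]
contact_force: [1.7, -0.0, 4.9]
grip_width: 0.0113
grip_force: 35.0
```

```bash
python3 -c "
from h import *
s,_=st()"
```

```text
9.3 tcp [0.4809 0.0443 0.2518] yaw_y deg 43.64 F [ 1.72 -0.04  4.91] M [-0.008 -0.166  0.085] w 0.0113 gf 35.0 j [ 0.02 -0.2   1.79 -0.    1.56 -0.74]
```

Call:
step_arm(plan="0 0 0 -0.017;0 0 0 -0.017;0 0 0 0")

```text
time: 9.68
tcp_pos: [0.4808, 0.0443, 0.2518]
tool_rot: [0.378, 0.926, 0.0, 0.0]
contact_force: [1.1, -0.3, 4.8]
grip_width: 0.0118
grip_force: 35.0
```

```bash
python3 -c "
from h import *
s,_=st()"
```

```text
9.68 tcp [0.4808 0.0443 0.2518] yaw_y deg 45.62 F [ 1.11 -0.33  4.83] M [-0.092 -0.088  0.088] w 0.0118 gf 35.0 j [ 0.02 -0.21  1.79 -0.    1.56 -0.77]
```

Call:
step_arm(plan="0 0 0 0;0 0 0 0;0 0 0 0;0 0 0 0;0 0 0 0;0 0 0 0", gripper=40)

```text
time: 10.42
tcp_pos: [0.4808, 0.0443, 0.2516]
tool_rot: [0.378, 0.926, 0.0, 0.0]
contact_force: [-0.1, -0.1, 0.0]
grip_width: 0.04
grip_force: 0.0
```

```bash
python3 -c "
from h import *
s,_=st()"
```

```text
10.43 tcp [0.4808 0.0443 0.2516] yaw_y deg 45.61 F [-0.07 -0.06  0.03] M [-0.045  0.008 -0.003] w 0.04 gf 0.0 j [ 0.02 -0.2   1.79 -0.    1.56 -0.77]
```

Call:
step_arm(plan="0 0 0 0;0 0 0 0;0 0 0 0;0 0 0 0;0 0 0 0;0 0 0 0", gripper=0, newtons=3)

```text
time: 11.18
tcp_pos: [0.4808, 0.0443, 0.2517]
tool_rot: [0.378, 0.926, 0.0, 0.0]
contact_force: [1.0, 1.6, 0.4]
grip_width: 0.0118
grip_force: 3.0
```

```bash
python3 -c "
from h import *
s,_=st()"
```

```text
11.18 tcp [0.4808 0.0443 0.2517] yaw_y deg 45.61 F [0.99 1.56 0.44] M [ 0.015 -0.055  0.055] w 0.0118 gf 3.0 j [ 0.02 -0.2   1.79  0.    1.56 -0.77]
```

Call:
step_arm(plan="0 0 0 -0.026;0 0 0 0;0 0 0 0")

```text
time: 11.55
tcp_pos: [0.4807, 0.0443, 0.2517]
tool_rot: [0.366, 0.931, -0.0, 0.0]
contact_force: [-0.3, -0.5, 0.2]
grip_width: 0.0117
grip_force: 3.0
```

```bash
python3 -c "
from h import *
s,_=st();print(s['grip_width'])"
```

```text
11.55 tcp [0.4807 0.0443 0.2517] yaw_y deg 47.1 F [-0.26 -0.47  0.24] M [-0.004  0.023  0.065] w 0.0117 gf 3.0 j [ 0.02 -0.2   1.79 -0.    1.56 -0.8 ]
0.011747016230600572
```

Call:
step_arm(plan="0 0 0 -0.026;0 0 0 0;0 0 0 0")

```text
time: 11.92
tcp_pos: [0.4807, 0.0443, 0.2516]
tool_rot: [0.354, 0.935, -0.0, -0.0]
contact_force: [-0.3, -0.4, -0.1]
grip_width: 0.0119
grip_force: 3.0
```

```bash
python3 -c "
from h import *
s,_=st();print(s['grip_width'])"
```

```text
11.93 tcp [0.4807 0.0443 0.2516] yaw_y deg 48.58 F [-0.28 -0.37 -0.05] M [-0.01   0.059 -0.068] w 0.0119 gf 3.0 j [ 0.02 -0.2   1.79 -0.    1.56 -0.83]
0.011926381419803594
```

Call:
step_arm(plan="0 0 0 0;0 0 0 0;0 0 0 0;0 0 -25 0;0 0 -25 0;-22.8 -29.1 0 0;-22.8 -29.1 0 0;-22.8 -29.1 0 0;0 0 0 0;0 0 0 0", gripper=40)

```text
time: 13.18
tcp_pos: [0.4743, -0.0661, 0.3016]
tool_rot: [0.354, 0.935, 0.0, -0.0]
contact_force: [-0.2, 0.6, 0.5]
grip_width: 0.0396
grip_force: 0.0
```

Call:
step_arm(plan="0 0 0 -0.166;0 0 0 -0.166;0 0 0 -0.166;0 0 0 -0.167;0 0 0 0;0 0 0 0")

```text
time: 13.92
tcp_pos: [0.4744, -0.0657, 0.3016]
tool_rot: [0.03, 1.0, 0.0, 0.0]
contact_force: [0.8, 0.0, -0.1]
grip_width: 0.04
grip_force: 0.0
```

```bash
python3 - <<'E'
from h import *
s,R=st()
print((R.T@(np.array([.4744,-.0665,.252])-s["tcp_pos"])*1000).round(1))
t=optics.get_image("top");sd=optics.get_image("side")
a=cv2.resize(t["pixels"][190:260,205:320],None,fx=5,fy=5,interpolation=cv2.INTER_CUBIC)
b=cv2.resize(sd["pixels"][190:270,205:320],None,fx=5,fy=5,interpolation=cv2.INTER_CUBIC)
a=np.vstack([a,b])[:,:,::-1];cv2.imwrite("pics/e.png",cv2.resize(a,None,fx=.79,fy=.79))
E
```

```text
13.93 tcp [ 0.4744 -0.0657  0.3016] yaw_y deg 86.57 F [ 0.81  0.03 -0.11] M [0.006 0.006 0.039] w 0.04 gf 0.0 j [-0.21 -0.24  1.72  0.    1.65 -1.72]
[-0.1 -0.8 49.6]
```

View pics/e.png

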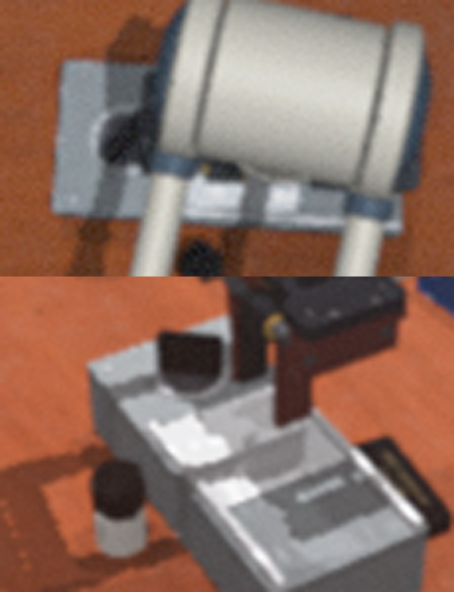

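The knob now stands turned about 40°. The gripper straddles the tab with its fingers still above it, and everything else is untouched.

Call:
step_arm(plan="0 -0.8 20 0;0 0 20 0;0 0 9 0;0 0 0 0;0 0 0 0")

```text
time: 14.65
tcp_pos: [0.4744, -0.0672, 0.2531]
tool_rot: [0.029, 1.0, -0.0, 0.0]
contact_force: [0.1, -0.4, 0.8]
grip_width: 0.0399
grip_force: 0.0
```

Call:
step_arm(plan="0 0 0 0;0 0 0 0;0 0 0 0;0 0 0 0;0 0 0 0", gripper=0, newtons=12)

```text
time: 15.28
tcp_pos: [0.4743, -0.0679, 0.2529]
tool_rot: [0.029, 1.0, -0.001, 0.0]
contact_force: [1.1, -5.8, 0.5]
grip_width: 0.01
grip_force: 12.0
```

Call:
step_arm(plan="0 -2 0 0;0 -2 0 0;0 0 0 0")

```text
time: 15.65
tcp_pos: [0.4741, -0.0711, 0.2529]
tool_rot: [0.029, 1.0, 0.0, 0.0]
contact_force: [-0.1, 1.3, 1.5]
grip_width: 0.0102
grip_force: 12.0
```

Call:
step_arm(plan="0 -2 0 0;0 0 0 0")

```text
time: 15.9
tcp_pos: [0.474, -0.0733, 0.2529]
tool_rot: [0.029, 1.0, -0.0, 0.0]
contact_force: [0.0, 0.7, 3.7]
grip_width: 0.0101
grip_force: 12.0
```

Call:
step_arm(plan="0 -2 0 0;0 -2 0 0;0 0 0 0")

```text
time: 16.27
tcp_pos: [0.4737, -0.0774, 0.2528]
tool_rot: [0.029, 1.0, -0.0, 0.0]
contact_force: [0.4, 0.5, 4.4]
grip_width: 0.0102
grip_force: 12.0
```

Call:
step_arm(plan="0 -3 0 0;0 -3 0 0;0 0 0 0")

```text
time: 16.65
tcp_pos: [0.4733, -0.0836, 0.2529]
tool_rot: [0.029, 1.0, -0.0, 0.0]
contact_force: [-0.5, -0.3, 5.4]
grip_width: 0.0099
grip_force: 12.0
```

The pin passed the lock: 15 mm of travel with almost no force. I'll carry on.

Call:
step_arm(plan="0 -6 0 0;0 -6 0 0;0 -6 0 0;0 -6 0 0;0 -6 0 0;0 -6 0 0;0 -5 0 0;0 0 0 0;0 0 0 0")

```text
time: 17.77
tcp_pos: [0.4709, -0.1246, 0.2529]
tool_rot: [0.029, 1.0, -0.001, 0.0]
contact_force: [-0.6, -0.2, 4.9]
grip_width: 0.0101
grip_force: 12.0
```

Call:
step_arm(plan="0 -3 0 0;0 -3 0 0;0 0 0 0")

```text
time: 18.15
tcp_pos: [0.4706, -0.1304, 0.2528]
tool_rot: [0.029, 1.0, -0.0, 0.0]
contact_force: [-0.8, 0.5, 5.1]
grip_width: 0.01
grip_force: 12.0
```

Call:
step_arm(plan="0 -2 0 0;0 -2 0 0;0 0 0 0")

```text
time: 18.52
tcp_pos: [0.4704, -0.1343, 0.2528]
tool_rot: [0.029, 1.0, -0.0, 0.0]
contact_force: [-0.2, -0.1, 6.3]
grip_width: 0.0096
grip_force: 12.0
```

Call:
step_arm(plan="0 -2 0 0;0 -1 0 0;0 0 0 0")

```text
time: 18.9
tcp_pos: [0.4702, -0.1372, 0.2529]
tool_rot: [0.029, 1.0, -0.0, 0.0]
contact_force: [0.7, 1.3, 5.7]
grip_width: 0.0102
grip_force: 12.0
```

Call:
step_arm(plan="0 -1.5 0 0;0 0 0 0")

```text
time: 19.15
tcp_pos: [0.4701, -0.1384, 0.2528]
tool_rot: [0.029, 1.0, 0.0, 0.0]
contact_force: [-1.2, 2.3, 5.2]
grip_width: 0.0102
grip_force: 12.0
```

Call:
step_arm(plan="0 -1.5 0 0;0 0 0 0")

```text
time: 19.4
tcp_pos: [0.4701, -0.139, 0.2528]
tool_rot: [0.028, 1.0, 0.002, -0.0]
contact_force: [-0.1, 8.2, 5.9]
grip_width: 0.0098
grip_force: 12.0
```

Call:
step_arm(plan="0 -1.5 0 0;0 0 0 0")

```text
time: 19.65
tcp_pos: [0.4701, -0.1395, 0.2527]
tool_rot: [0.028, 1.0, 0.003, -0.0]
contact_force: [0.2, 13.9, 8.0]
grip_width: 0.0098
grip_force: 12.0
```

The cover is on its end stop. I'll relax, release and lift.

Call:
step_arm(plan="0 2 0 0;0 0 0 0")

```text
time: 19.9
tcp_pos: [0.4701, -0.1387, 0.2528]
tool_rot: [0.028, 1.0, 0.001, 0.0]
contact_force: [-0.8, 6.0, 6.4]
grip_width: 0.0103
grip_force: 12.0
```

Call:
step_arm(plan="0 0 0 0;0 0 0 0;0 0 0 0;0 0 0 0;0 0 -20 0;0 0 -30 0;0 0 -40 0;0 0 -40 0;0 0 0 0;0 0 0 0", gripper=40)

```text
time: 21.15
tcp_pos: [0.47, -0.1396, 0.383]
tool_rot: [0.029, 1.0, -0.0, 0.0]
contact_force: [-0.8, 0.1, -0.2]
grip_width: 0.0403
grip_force: 0.0
```

Call:
step_arm(plan="40 0 0 0;40 0 0 0;40 0 0 0;0 0 0 0;0 0 0 0")

```text
time: 21.78
tcp_pos: [0.3506, -0.1327, 0.3819]
tool_rot: [0.029, 1.0, 0.0, -0.0]
contact_force: [-0.1, 0.7, 0.2]
grip_width: 0.0402
grip_force: 0.0
```

```bash
python3 - <<'E'
from h import *
s,R=st()
t=optics.get_image("top");sd=optics.get_image("side")
a=cv2.resize(t["pixels"][190:260,205:320],None,fx=5,fy=5,interpolation=cv2.INTER_CUBIC)
b=cv2.resize(sd["pixels"][190:290,205:320],None,fx=5,fy=5,interpolation=cv2.INTER_CUBIC)
a=np.vstack([a,b])[:,:,::-1];cv2.imwrite("pics/f.png",cv2.resize(a,None,fx=.7,fy=.7))
E
```

```text
21.77 tcp [ 0.3506 -0.1327  0.3819] yaw_y deg 86.67 F [-0.12  0.71  0.16] M [0.024 0.016 0.012] w 0.0402 gf 0.0 j [-0.45 -0.53  1.81  0.    1.87 -1.97]
```

View pics/f.png

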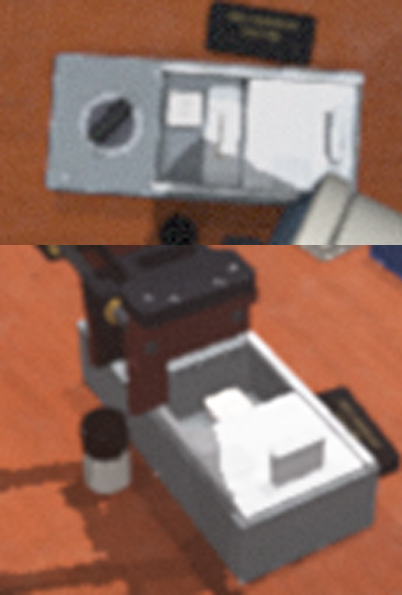

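The picture shows the cover fully open, with its right edge at the deck's end near (355,125). The knob rests at about 40° at (110,122), and the can and case haven't moved.

```bash
python3 -c "
from rig import manip
print(manip.finish_job())"
```

```text
the job is handed in; nothing more can be done
None
```

The locker is open: the knob settled in its notch at about 39°, the cover is on its end stop (about 70 mm of travel), nothing else in view moved, and the job was handed in at about 22 s.

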